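# Hang the caddy's upper tier on the spring-balanced vanity arm

## Robot

A 6-joint arm with a two-finger parallel gripper is mounted at the origin on the work surface. World frame = base frame: x ahead of the robot, y to its left, z up, the work surface at z = 0. Lengths are in m, angles in degrees, forces in N, time in s.
With the tool pointing down it reaches from about 0.4 to 0.825 m from the base axis. Payload 7 kg.
Tool frame: the origin (TCP) lies between the finger pads; the fingertips stand 17 mm ahead of it and the grasp point (between the pads) lies 2 mm behind it; x points along the fingers, y is the direction in which the jaws open and shut, and the axes are right-handed (so a half turn about x gives the same grasp; the last joint's range is limited). The gripper opens to 88 mm and grips with 3 to 60 N. Pads are 19 mm wide; open, the fingers measure 130 mm over their backs; the gripper's body (78 mm by 193 mm) begins 47 mm behind the grasp point.
Start: joints at [-55.8, 20.546, 0.682, 0, -70.136, -16.507], TCP at [0.205, -0.643, 0.244] pointing down, gripper open.
Joint ranges: [-176.03, 176.03], [-82.01, 121.73], [-58.28, 71.71], [-173.87, 95.51], [-174.79, -0.11], [-173.66, 173.66]. Speed limits (degrees/s): [136.94, 136.94, 172.46, 180, 180, 180].

## Interface

Orientations are given as [roll, pitch, yaw] about the fixed x, y, z axes, in that order (R = Rz(yaw) Ry(pitch) Rx(roll)).
In Python, from plant import r gives the robot as it stands.
- The arm moves only by the shell command python3 -m jog 'ROWS' [FORCE]. ROWS is a JSON object of lists of equal length, an entry for each row: "fingers": the opening, from 0 (shut) to 1 (fully open); "dp": the shift along the tool's x, y, z in mm, a list of three; "twist": the turn about the tool's x in degrees. In form: {"fingers": [fingers, ...], "dp": [[dx, dy, dz], ...], "twist": [twist, ...]}. A call has exactly 5 rows; each row is the pose to reach, as a shift and turn from the pose measured when the call began, along the tool's axes at that moment; what a row does not reach only later rows make up. A row lasts 1/10 s, in which the tool goes at most 50 mm and 8.59 degrees, less where a joint would pass 70% of its speed; a pose out of reach is approached as far as the arm can. A call with a gripper value outside its range is refused whole. The fingers move at their own pace and stop on an object; FORCE is the grip in N (left out, the last holds). Time passes only in rows, so rows that repeat a pose let the fingers close, or fill a call up. It gives the time, the measured TCP pose, the force and the opening at its end, in the units of the state.
- r.get_state(): the state, without advancing time (a new reading comes with each control period).
- r.capture(name): name is "scene" or "top" or "wrist"; returns a dict with "frame" (480x640x3 uint8, red, green, blue), "intrinsics" (3x3 intrinsics, pixels), "D" ([k1, k2, p1, p2, k3] as OpenCV has them; the pictures are not rectified), "pose" (4x4, takes a point from camera to world coordinates). Camera axes: x right, y down, z forward; pixel columns grow to the right and rows downward; lengths in m; the calibration is good to about 2 mm. A picture is of the moment at which its call begins. There is no depth.
- r.close_job(): hands the job in, once; it reports no verdict.
The state is a dict: "time_s": time; "joints": joint angles; "qd": joint speeds; "joint_torque": joint torques, N m; "tcp_pos": TCP position; "eef_rot": TCP orientation; "contact_force": force on the tool from outside, world axes, zero at the start; "moment": the same for the moment, N m; "gripper_width": finger opening in m.
Only numpy, scipy, OpenCV 4.12 (cv2) and the standard library are available. Lean on these libraries where they do the work, as an engineer would, in place of code of your own. Each camera call takes 0.05 s, during which the arm holds its last target. There are 200 camera calls.

## Task

Lift the upper tier off the two-level caddy by the grip of its handle and hang it by its handle bar in the two V-notches of the spring-balanced arm. Go gently down with the arm as it sinks under the weight, and let go only once the arm by itself carries the tier and has come to rest, so that it neither drops nor springs up. Leave the lower tier and everything else on the vanity where it is.

Things in the scene. Friction and masses are not known exactly. Their poses are not given: they have to be found in the camera images.
- tier_grip (a point): Grip of the upper tier's handle: grey, flat-sided, 14 mm in x, 40 mm in y, 22 mm high, in the middle of a level round bar (10 mm thick, along y, white). This point is the grip's centre, on the bar's axis, 118 mm above the tier's underside, 71 mm above the box's rim; below the bar the handle is open. Pinch the grip along x; z is up. Posts carry the bar at y = +-61 mm (8 mm thick).
- tier_box (a point): Centre of the upper tier's box: loose, white plastic, open, 100 mm (x) by 130 mm (y), 41 mm high, the handle standing on it, lens cases fixed inside below the rim. Under it a foot, 6 mm high, sits inside the lower tier with 3 mm play all round: lift straight up. Mass with contents not known beforehand, at most 0.55 kg. Axes as tier_grip.
- lower_tier: Lower tier of the caddy: loose white plastic open box, 100 mm (x) by 130 mm (y), 50 mm high, 5 mm walls, 0.6 kg; origin at the centre of its underside. The upper tier is stacked on it with the same heading. To be left in place.
- balancer: Fixed stand of the spring-balanced arm: round foot 110 mm in diameter, 22 mm post, hinge at the top, highest point 255 mm above the vanity. Origin at the centre of its underside; the arm reaches out along its -x, roughly towards the robot.
- beam_hinge (a point): Point on the level hinge axis of the arm, at the top of the post, 235 mm above the vanity. It does not move. Axes as the stand's: the hinge axis is its y, the arm reaches out along its -x.
- fork_seat (a point): Where the handle bar's middle lies when hung; moves with the arm, 220 mm out along the arm from the hinge and 11.5 mm square above the arm's centre line. The bar lies in two V-notches (40 mm wide, 18 mm deep, open upwards), one 42 mm to either side along y, in two parallel prongs of 7 mm round bar, with nothing between them. Axes: x along the arm to the hinge, y along the hung bar.
- fork_end (a point): Midway between the two free prong ends (outer tops of the Vs, rounded, 3.5 mm radius), which point outwards along this point's -x; with the arm up it is 24 mm higher than lowest in the notch and about 13 mm above fork_seat. The bar must pass over these ends, prongs inside the handle between grip and posts. A cross bar joins the prongs 85 mm from fork_seat on the hinge side. Moves with the arm.
- beam (a joint): Sprung arm's angle, rad: 0 = empty, on its upper stop, outer end 0.35 above level; grows as the arm sinks; lower stop 0.95. At the notches it starts to yield at about 0.5 N and then gives 25 to 30 N per metre. Where it balances with the tier hung depends on the mass, and lies between the stops. Lightly damped: let go off balance, it swings. A side push on the notches upsets the balance too. Too fast: over 0.5 rad/s ever, 0.3 once let go.
- bottle: Bystander: amber glass bottle, 46 by 30 mm, with steel cap, 109 mm high; origin at the centre of its underside.
- dish: Bystander: white ceramic dish, 110 mm in diameter, 26 mm high; origin at the centre of its underside.
- lens_tray: Bystander: peach silicone lens tray, rigid, 70 mm (x) by 120 mm (y), 16 mm high; origin at the centre of its underside.
- tweezer: Bystander: steel tweezer, 98 mm along its x, 14 mm wide, 8 mm high; origin at the centre of its underside.
There are look-alikes about, which are no part of the job. Leave any black or yellow look-alike of the part that bears tier_grip alone.

How it is judged:
By the outcome, as a careful person would: the job done as asked, in the order asked, and still so for the second after the job is handed in, with the robot touching nothing.
It also fails if it takes over 72 s, if anything falls off the work surface, if the arm or the gripper's body presses on something with over 40 N, if the wrist force passes 120 N, or if a joint passes its speed limit or range.

## Working session

There is one attempt and no reset: what is moved stays moved. The work goes in short steps, Python scripts to look and compute and a shell command to move; the robot and the scene stay as the last step left them, time stands still between calls to the robot, and variables do not carry over. Pictures are saved under pics/ and viewed, on a budget of 10 in all, crops included, one or two more only if the job needs it, and the job is handed in when it is done.

```bash
ls; mkdir -p pics
cat > h.py <<'E'
import numpy as np, cv2, pickle
from plant import r
def cap(n,f):
    c=r.capture(n); pickle.dump(c,open(f'pics/{f}.pkl','wb')); cv2.imwrite(f'pics/{f}.png',c['frame'][:,:,::-1]); return c
def load(f): return pickle.load(open(f'pics/{f}.pkl','rb'))
def ray(c,uv):
    p=cv2.undistortPoints(np.array(uv,float).reshape(-1,1,2),np.array(c['intrinsics']),np.array(c['D'])).reshape(-1,2)
    T=np.array(c['pose']); d=np.c_[p,np.ones(len(p))]@T[:3,:3].T
    return T[:3,3],d/np.linalg.norm(d,axis=1)[:,None]
def plane(c,uv,z):
    o,d=ray(c,uv); return o+d*((z-o[2])/d[:,2])[:,None]
def tri(obs):
    A=np.zeros((3,3));b=np.zeros(3);L=[]
    for c,uv in obs:
        o,d=ray(c,[uv]);d=d[0];P=np.eye(3)-np.outer(d,d);A+=P;b+=P@o;L.append((o,P))
    x=np.linalg.solve(A,b); return x,[np.linalg.norm(P@(x-o)) for o,P in L]
def proj(c,X):
    T=np.linalg.inv(np.array(c['pose'])); rv=cv2.Rodrigues(T[:3,:3])[0]
    return cv2.projectPoints(np.array(X,float).reshape(-1,1,3),rv,T[:3,3],np.array(c['intrinsics']),np.array(c['D']))[0].reshape(-1,2)
E
python3 - <<'E'
from h import *
for n in("scene","top"):
    c=cap(n,n+'0'); print(n,np.round(c['pose'],3).tolist(),np.round(c['intrinsics'],1).tolist())
print(r.get_state())
E
```

```text
pics
scene [[-0.833, 0.427, -0.352, 1.099], [0.554, 0.66, -0.508, 0.683], [0.016, -0.618, -0.786, 1.423], [0.0, 0.0, 0.0, 1.0]] [[618.6, 0.0, 318.6], [0.0, 618.6, 239.6], [0.0, 0.0, 1.0]]
top [[-0.011, -0.998, 0.066, 0.501], [-1.0, 0.012, 0.012, -0.085], [-0.012, -0.066, -0.998, 1.284], [0.0, 0.0, 0.0, 1.0]] [[456.2, 0.0, 324.1], [0.0, 456.2, 242.4], [0.0, 0.0, 1.0]]
{'time_s': 0.1, 'joints': array([-5.57993520e+01,  2.05866331e+01,  6.37580300e-01, -1.88138616e-02,
       -7.01355970e+01, -1.65064466e+01]), 'qd': array([ 0.09463743, -0.08465315,  0.00301956, -0.02382693, -0.02181354,
       -0.00674498]), 'joint_torque': array([-1.62515858e-03, -5.84162843e+01,  2.93751597e+01,  7.01555550e+00,
        1.01557942e-02, -4.97388328e-05]), 'tcp_pos': array([ 0.20500072, -0.64266852,  0.24270989]), 'eef_rot': array([ 94.70613325,  89.91352153, 112.39392879]), 'contact_force': array([0.38116221, 0.28598723, 0.09405022]), 'moment': array([-0.00287587,  0.04552882, -0.0321323 ]), 'gripper_width': 0.08773849059625922}
```

View pics/scene0.png

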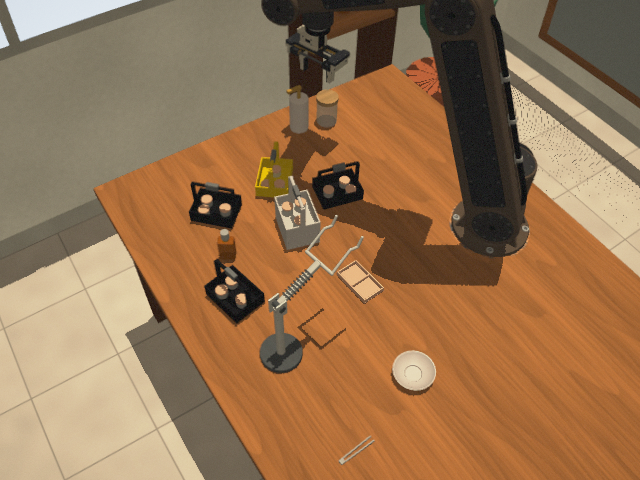

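View pics/top0.png

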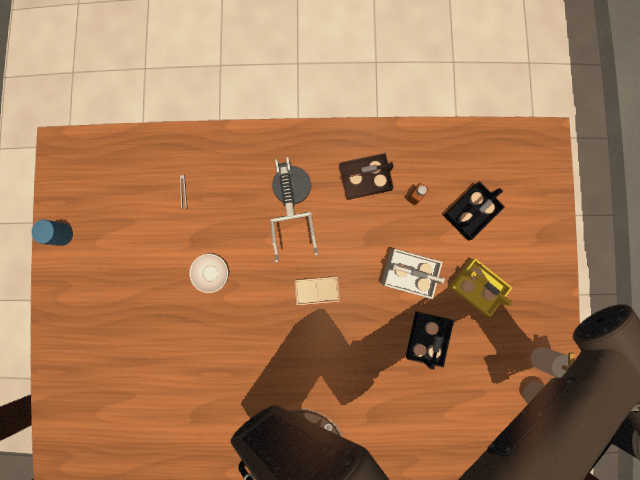

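The white caddy is at scene (297,215) and top (412,272). The look-alikes are yellow at top (482,287) and black at (430,338), (473,210) and (366,176). Only the white one stands on a lower tier and has a white bar with a grey grip. I'll confirm that in one crop, together with the fork.

Run:
```python
import cv2,numpy as np
s=cv2.imread('pics/scene0.png');t=cv2.imread('pics/top0.png')
f=lambda im,x,y,w,h:cv2.resize(im[y:y+h,x:x+w],(400,300),interpolation=cv2.INTER_CUBIC)
cv2.imwrite('pics/crop1.png',np.vstack([np.hstack([f(s,255,170,100,75),f(t,365,235,100,75)]),np.hstack([f(s,260,205,120,90),f(t,235,150,120,120)])]))
```

```text
(no output)
```

View pics/crop1.png

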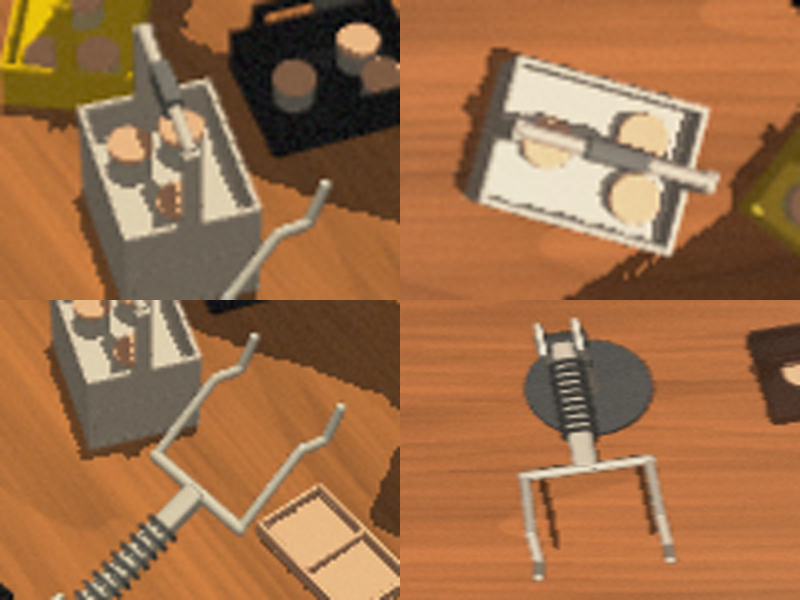

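The crop confirms it: the white open box stands on a lower box, with a grey grip on a white round bar at top (419,272.5) and scene (298,193). The fork ends are at top (277,261) and (316,253), and at scene (336,216) and (362,237). Now triangulating.

Run:
```python
from h import *
s,t=load('scene0'),load('top0')
def T(n,a,b):
    x,e=tri([(s,a),(t,b)]); print(n,np.round(x*1e3,1),np.round(np.array(e)*1e3,1)); return x
g=T('grip',(298,193),(419.2,272.5))
a=T('barA',(290,177.5),(444,280.7)); b=T('barB',(303.2,207.5),(393.8,267.8))
l=T('endL',(362.3,237.4),(277,260.8)); rr=T('endR',(336.2,216.4),(316,253.2))
T('hinge',(277,302),(283,168))
print('xbar'); T('xL',(260+240/3.333,205+228/3.333),(235+122/3.333,150+175/2.5)); T('xR',(260+155/3.333,205+155/3.333),(235+252/3.333,150+160/2.5))
for z in(.162,): print('grip plane',plane(s,[(298,193)],z),plane(t,[(419.2,272.5)],z))
print('bar yaw',np.degrees(np.arctan2(*(b-a)[[1,0]])), np.linalg.norm(b-a), 'plane',)
p=plane(t,[(444,280.7),(393.8,267.8)],.162); d=p[1]-p[0]; print(np.degrees(np.arctan2(d[1],d[0])),np.linalg.norm(d),p.mean(0))
d=l-rr; print('fork y yaw',np.degrees(np.arctan2(d[1],d[0])),np.linalg.norm(d),(l+rr)/2)
f=plane(t,[(292,184.8)],0);print('foot',f,plane(s,[(281,352)],0))
print('rim',plane(t,[(365+116/4,235+58/4),(365+310/4,235+110/4),(365+270/4,235+252/4),(365+80/4,235+198/4)],.091)) 
for n,uv,z in(('tray',(317,291),.016),('bottle',(420,188),.109),('blackback',(366,176),.05)): print(n,plane(t,[uv],z))
```

```text
grip [ 494.5 -301.4  161.9] [4.8 4.8]
barA [ 476.  -366.3  155.4] [1.2 1.2]
barB [ 510.5 -241.3  167.7] [0. 0.]
endL [525.3  26.3 332.3] [1.6 1.6]
endR [540.3 -55.6 334. ] [1.5 1.5]
hinge [745.9  19.9 242.1] [1.9 1.9]
xbar
xL [617.3  43.3 283.1] [1.2 1.2]
xR [630.  -42.9 278.3] [1.3 1.3]
grip plane [[ 0.49114725 -0.29786798  0.162     ]] [[ 0.49815411 -0.30456286  0.162     ]]
bar yaw 74.60913980972701 0.1302300915891108 plane
74.85333746067118 0.12781127297027997 [ 0.49383409 -0.30383413  0.162     ]
fork y yaw 100.358412296263 0.0832105758091026 [ 0.53277541 -0.01463508  0.33313418]
foot [[0.75170392 0.02002865 0.        ]] [[0.74558389 0.01761462 0.        ]]
rim [[ 0.55901016 -0.25361151  0.091     ]
 [ 0.52328804 -0.38053706  0.091     ]
 [ 0.4310438  -0.35194302  0.091     ]
 [ 0.46794794 -0.22827237  0.091     ]]
tray [[ 0.45018711 -0.04866475  0.016     ]]
bottle [[ 0.71787336 -0.32279714  0.109     ]]
blackback [[ 0.76364253 -0.18722407  0.05      ]]
```

```bash
cat >> h.py <<'E'
from scipy.spatial.transform import Rotation as Ro
def goal(p,jaw,st=None):
    """dp (mm) and twist (deg) from the present pose to TCP p with jaw axis at yaw `jaw`"""
    st=st or r.get_state(); R=Ro.from_euler('xyz',st['eef_rot'],degrees=True).as_matrix()
    dp=R.T@(np.array(p)-st['tcp_pos'])*1e3
    y=R.T@np.array([np.cos(np.radians(jaw)),np.sin(np.radians(jaw)),0])
    tw=np.degrees(np.arctan2(y[2],y[1])); tw=(tw+90)%180-90
    print('dp',np.round(dp,1),'twist',round(tw,1),'tool x',np.round(R[:,0],3),'jaw',np.round(R[:,1],3),'j6',round(st['joints'][5],1),'F',np.round(st['contact_force'],2))
E
python3 -c "
from h import *
goal((.494,-.303,.30),-15.3); goal((.205,-.643,.30),-15.3)"
```

```text
dp [-57.  235.9 378.5] twist -57.0 tool x [-0.001  0.001 -1.   ] jaw [-0.304  0.953  0.002] j6 -16.5 F [0.38 0.29 0.09]
dp [-57.3  -0.2  -0.1] twist -57.0 tool x [-0.001  0.001 -1.   ] jaw [-0.304  0.953  0.002] j6 -16.5 F [0.38 0.29 0.09]
```

```bash
python3 -m jog '{"fingers":[1,1,1,1,1],"dp":[[-50,0,0],[-57,30,30],[-57,60,70],[-57,85,110],[-57,110,150]],"twist":[0,-8,-16,-24,-32]}'; python3 -c "
from h import *
goal((.494,-.303,.30),-15.3)"
```

```text
time_s: 0.6
tcp_pos: [0.315, -0.4908, 0.2997]
eef_rot: [60.1, 89.9, 110.1]
contact_force: [1.0, -0.5, 0.3]
gripper_width: 0.0872
dp [-1.000e-01 -1.630e+01  2.589e+02] twist -24.7 tool x [-0.001  0.002 -1.   ] jaw [-0.766  0.643  0.002] j6 -1.9 F [ 0.95 -0.54  0.32]
```

```bash
python3 -m jog '{"fingers":[1,1,1,1,1],"dp":[[0,-3,50],[0,-6,100],[0,-9,150],[0,-12,200],[0,-16,250]],"twist":[-8,-16,-24.7,-24.7,-24.7]}'; python3 -m jog '{"fingers":[1,1,1,1,1],"dp":[[0,0,4],[0,0,6],[0,0,6],[0,0,6],[0,0,6]],"twist":[0,0,0,0,0]}';python3 -c "
from h import *
goal((.494,-.303,.30),-15.3)
for n in ('wrist','scene','top'): cap(n,n+'1')
im=[cv2.imread(f'pics/{n}1.png') for n in('wrist','scene')]
cv2.imwrite('pics/v1.png',np.hstack([cv2.resize(im[0],(480,360)),cv2.resize(im[1][130:280,200:320],(288,360))]))
print(np.round(load('wrist1')['pose'],3))
"
```

```text
time_s: 1.1
tcp_pos: [0.4875, -0.3092, 0.2999]
eef_rot: [33.6, 89.9, 108.4]
contact_force: [1.0, -0.8, -0.2]
gripper_width: 0.0874
time_s: 1.6
tcp_pos: [0.4883, -0.3043, 0.3]
eef_rot: [34.0, 89.9, 108.6]
contact_force: [-0.2, -0.4, -0.3]
gripper_width: 0.0883
dp [-0.  -5.2  2.8] twist -0.1 tool x [-0.001  0.002 -1.   ] jaw [-0.964  0.265  0.001] j6 -2.8 F [-0.23 -0.45 -0.35]
[[-0.964  0.253  0.077  0.469]
 [ 0.264  0.921  0.286 -0.381]
 [ 0.001  0.296 -0.955  0.442]
 [ 0.     0.     0.     1.   ]]
```

View pics/wrist1.png

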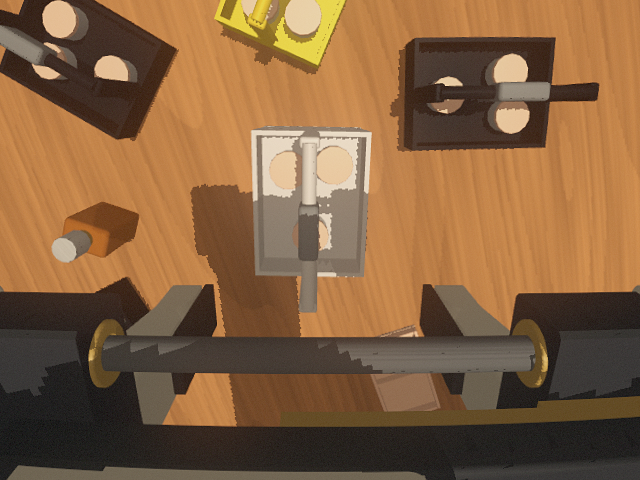

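The wrist view shows the white tier with the grey grip at (309,233), and the bar from (310,140) to (308,311). Casting these onto the bar plane.

Run:
```python
from h import *
c=load('wrist1')
p=plane(c,[(309,233),(310,140),(308,311)],.165); print(p)
d=p[1]-p[2]; print(np.degrees(np.arctan2(d[1],d[0])),np.linalg.norm(d),(p[1]+p[2])/2)
q=plane(c,[(251,130),(371,131),(365,277),(256,276)],.091);print(q,q.mean(0))
for a,b in((1,2),(0,3)):
    e=q[a]-q[b];print(np.degrees(np.arctan2(e[1],e[0])),np.linalg.norm(e))
s=load('scene1'); print('tri',tri([(s,(298,193)),(c,(309,233))]), 'tri3',tri([(s,(298,193)),(c,(309,233)),(load('top1'),(419.2,272.5))]))
print('proj in scene',proj(s,[(.494,-.303,.162)]),proj(c,[(.494,-.303,.162)]))
```

```text
[[ 0.49643881 -0.30111146  0.165     ]
 [ 0.47846705 -0.36279872  0.165     ]
 [ 0.51370451 -0.24241818  0.165     ]]
-106.31566615349855 0.12543186686466407 [ 0.49608578 -0.30260845  0.165     ]
[[ 0.5263014  -0.37895185  0.091     ]
 [ 0.4300831  -0.35168557  0.091     ]
 [ 0.46546341 -0.2251186   0.091     ]
 [ 0.5623675  -0.25271773  0.091     ]] [ 0.49605385 -0.30211844  0.091     ]
-105.61770860178785 0.1314190463074921
-105.94506443319938 0.13128524862181223
tri (array([ 0.49406699, -0.29887508,  0.16241413]), [np.float64(0.003020627282645684), np.float64(0.0030206272826455837)]) tri3 (array([ 0.49541342, -0.30071455,  0.16352192]), [np.float64(0.005254220184740789), np.float64(0.0011683454836862166), np.float64(0.004435937621461911)])
proj in scene [[296.12971259 192.25960714]] [[311.67097303 228.44139357]]
```

```bash
python3 -c "
from h import *
goal((.4957,-.302,.160),-15.9)"; python3 -m jog '{"fingers":[1,1,1,1,1],"dp":[[10,-5,2],[40,-7,1],[70,-7,1],[100,-7,1],[120,-7,1]],"twist":[0.5,0.5,0.5,0.5,0.5]}';python3 -c "
from h import *
goal((.4957,-.302,.160),-15.9)"
```

```text
dp [140.   -6.5   3.7] twist 0.5 tool x [-0.001  0.002 -1.   ] jaw [-0.964  0.265  0.001] j6 -2.9 F [-0.71 -0.39 -0.11]
time_s: 2.25
tcp_pos: [0.4945, -0.3044, 0.1769]
eef_rot: [62.3, 89.8, 136.4]
contact_force: [0.5, 0.3, 1.4]
gripper_width: 0.0875
dp [16.9 -0.5  2.6] twist -0.0 tool x [-0.003  0.003 -1.   ] jaw [-0.962  0.274  0.004] j6 -3.4 F [0.48 0.31 1.4 ]
```

```bash
python3 -m jog '{"fingers":[1,1,1,1,1],"dp":[[8,0,2],[17,0,3],[17,0,3],[17,0,3],[17,0,3]],"twist":[0,0,0,0,0]}';python3 -m jog '{"fingers":[1,1,1,1,1],"dp":[[0,0,0],[0,0,0],[0,0,0],[0,0,0],[0,0,0]],"twist":[0,0,0,0,0]}'
python3 - <<'E'
from h import *
goal((.4957,-.302,.160),-15.9)
F=[]
for i in range(5): cap('wrist','w2'); F.append(r.get_state()['contact_force'])
F=np.array(F);print(F.mean(0),F.std(0))
E
```

```text
time_s: 2.75
tcp_pos: [0.496, -0.3017, 0.1611]
eef_rot: [44.7, 89.8, 118.8]
contact_force: [-0.2, -0.1, -0.6]
gripper_width: 0.0874
time_s: 3.25
tcp_pos: [0.4959, -0.3017, 0.1611]
eef_rot: [45.2, 89.8, 119.2]
contact_force: [-0.6, -0.4, -0.0]
gripper_width: 0.0874
dp [ 1.1  0.1 -0.4] twist -0.0 tool x [-0.001  0.002 -1.   ] jaw [-0.962  0.274  0.002] j6 -3.7 F [-0.62 -0.39 -0.02]
[-0.22506652 -0.22643024  0.15761942] [0.4817245  0.55049001 0.51480522]
```

View pics/w2.png

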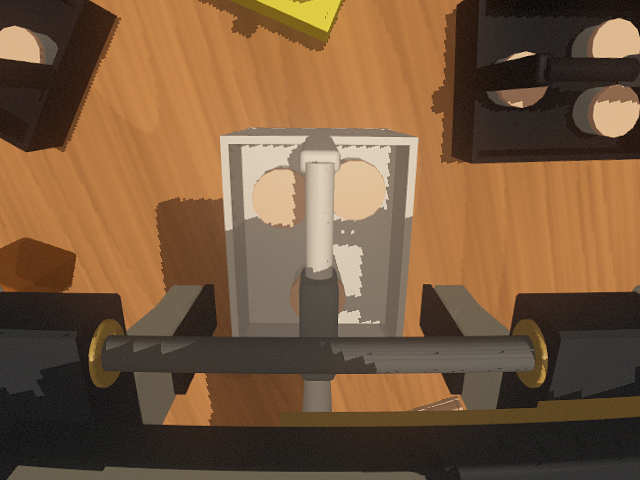

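The grip is at (319, 268–380), centred between the jaws at 211 and 425. Closing and lifting straight up.

```bash
python3 -m jog '{"fingers":[0,0,0,0,0],"dp":[[0,0,0],[0,0,0],[0,0,0],[0,0,0],[0,0,0]],"twist":[0,0,0,0,0]}' 30;python3 -m jog '{"fingers":[0,0,0,0,0],"dp":[[0,0,0],[0,0,0],[0,0,0],[0,0,0],[0,0,0]],"twist":[0,0,0,0,0]}'; python3 -m jog '{"fingers":[0,0,0,0,0],"dp":[[-2,0,0],[-5,0,0],[-9,0,0],[-14,0,0],[-20,0,0]],"twist":[0,0,0,0,0]}'; python3 -m jog '{"fingers":[0,0,0,0,0],"dp":[[-10,0,0],[-20,0,0],[-30,0,0],[-40,0,0],[-46,0,0]],"twist":[0,0,0,0,0]}'; python3 -m jog '{"fingers":[0,0,0,0,0],"dp":[[0,0,0],[0,0,0],[0,0,0],[0,0,0],[0,0,0]],"twist":[0,0,0,0,0]}';python3 - <<'E'
from h import *
F=[]
for i in range(12): cap('wrist','w3'); F.append(r.get_state()['contact_force'])
F=np.array(F);print(F.mean(0),F.std(0)/12**.5)
c=cap('scene','scene3')
goal((.4957,-.302,.160),-15.9)
im=cv2.imread('pics/scene3.png')[130:280,200:400]
a=cv2.imread('pics/w3.png')
cv2.imwrite('pics/v3.png',np.hstack([cv2.resize(im,(480,360),interpolation=2),cv2.resize(a,(320,360))]))
E
```

```text
time_s: 4.0
tcp_pos: [0.496, -0.3017, 0.161]
eef_rot: [45.5, 89.8, 119.6]
contact_force: [-0.3, -0.2, -0.1]
gripper_width: 0.0535
time_s: 4.5
tcp_pos: [0.496, -0.3017, 0.161]
eef_rot: [44.9, 89.8, 119.0]
contact_force: [0.9, -1.5, -1.7]
gripper_width: 0.0135
time_s: 5.0
tcp_pos: [0.496, -0.3017, 0.1814]
eef_rot: [47.0, 89.8, 121.1]
contact_force: [0.1, 0.1, -1.2]
gripper_width: 0.014
time_s: 5.5
tcp_pos: [0.4964, -0.302, 0.2289]
eef_rot: [18.0, 89.9, 92.0]
contact_force: [-0.3, 0.9, -1.7]
gripper_width: 0.0134
time_s: 6.0
tcp_pos: [0.4962, -0.3019, 0.2285]
eef_rot: [34.6, 89.9, 108.6]
contact_force: [-0.8, -1.1, -1.7]
gripper_width: 0.0136
[ 0.11022659  0.18757842 -1.29718495] [0.12159718 0.18796482 0.19705671]
dp [69.   0.7 -0.3] twist -0.0 tool x [ 0.     0.002 -1.   ] jaw [-0.962  0.274  0.   ] j6 -3.8 F [-0.72 -0.35 -2.24]
```

View pics/v3.png

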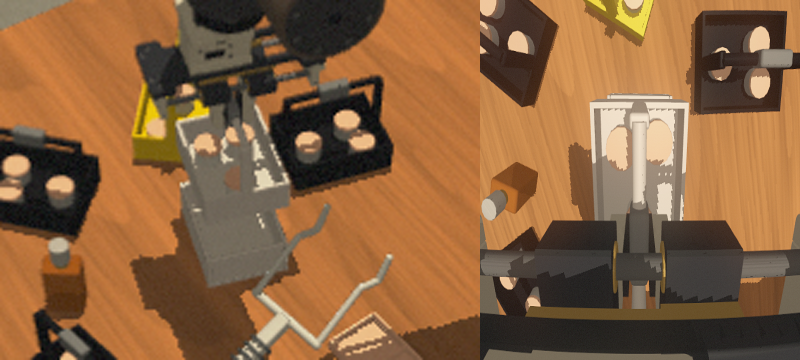

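Lifted cleanly: the lower tier has stayed put, and the weight is about 1.4 N. Moving to the pre-approach, about 100 mm outside the prong ends.

```bash
python3 -c "
from h import *
goal((.434,-.20,.349),9.6)
goal((.434,-.033,.349),9.6)"
```

```text
dp [-119.9   88.    81.2] twist -25.5 tool x [ 0.     0.002 -1.   ] jaw [-0.962  0.274  0.   ] j6 -3.8 F [-0.72 -0.35 -2.24]
dp [-119.5  133.8  241.8] twist -25.5 tool x [ 0.     0.002 -1.   ] jaw [-0.962  0.274  0.   ] j6 -3.8 F [-0.72 -0.35 -2.24]
```

```bash
python3 -m jog '{"fingers":[0,0,0,0,0],"dp":[[-10,3,2],[-25,10,8],[-45,20,16],[-65,32,26],[-85,45,38]],"twist":[0,-1,-2.5,-5,-8]}'; python3 -m jog '{"fingers":[0,0,0,0,0],"dp":[[-12,14,12],[-22,28,26],[-30,40,42],[-34,48,58],[-35,52,72]],"twist":[-3,-6,-9,-12,-15]}'; python3 -c "
from h import *
goal((.434,-.033,.349),9.6)"
```

```text
time_s: 7.15
tcp_pos: [0.4629, -0.2527, 0.3163]
eef_rot: [-36.6, 89.9, 45.6]
contact_force: [-0.1, 0.3, -1.2]
gripper_width: 0.0141
time_s: 7.65
tcp_pos: [0.4202, -0.1735, 0.3539]
eef_rot: [-83.3, 89.7, 14.1]
contact_force: [0.5, 0.1, -1.6]
gripper_width: 0.0137
dp [  5.1 -31.8 137.5] twist -2.2 tool x [ 0.005  0.001 -1.   ] jaw [-0.992 -0.129 -0.005] j6 5.0 F [ 0.46  0.1  -1.56]
```

```bash
python3 -m jog '{"fingers":[0,0,0,0,0],"dp":[[2,-5,22],[4,-11,48],[5,-18,75],[5,-24,102],[5,-29,125]],"twist":[-1,-2.2,-2.2,-2.2,-2.2]}'; python3 -m jog '{"fingers":[0,0,0,0,0],"dp":[[0,-3,8],[0,-3,10],[0,-3,10],[0,-3,10],[0,-3,10]],"twist":[0,0,0,0,0]}'
python3 - <<'E'
from h import *
goal((.434,-.033,.349),9.6)
for n in ('wrist','scene','top'): cap(n,n+'4')
F=[]
for i in range(20): r.capture('wrist'); F.append(r.get_state()['contact_force'])
F=np.array(F);print(F.mean(0),F.std(0)/20**.5)
f=lambda im,x,y,w,h:cv2.resize(im[y:y+h,x:x+w],(400,300),interpolation=cv2.INTER_CUBIC)
w,s,t=[cv2.imread(f'pics/{n}4.png') for n in('wrist','scene','top')]
cv2.imwrite('pics/v4.png',np.vstack([np.hstack([f(w,0,0,640,480),f(s,260,195,120,90)]),np.hstack([f(t,235,195,120,90),f(s,160,60,320,240)])]))
E
```

```text
time_s: 8.15
tcp_pos: [0.4323, -0.0445, 0.3507]
eef_rot: [-84.7, 89.6, 15.0]
contact_force: [0.9, -0.9, -1.1]
gripper_width: 0.0136
time_s: 8.65
tcp_pos: [0.4335, -0.0348, 0.3508]
eef_rot: [-85.3, 89.6, 14.4]
contact_force: [0.1, 0.4, -1.1]
gripper_width: 0.0138
dp [ 1.8 -0.8  1.7] twist 0.0 tool x [ 0.007  0.002 -1.   ] jaw [-0.986 -0.167 -0.008] j6 -12.0 F [ 0.08  0.4  -1.15]
[ 0.10345668 -0.0626565  -1.25185608] [0.12535718 0.12108931 0.08936516]
```

View pics/v4.png

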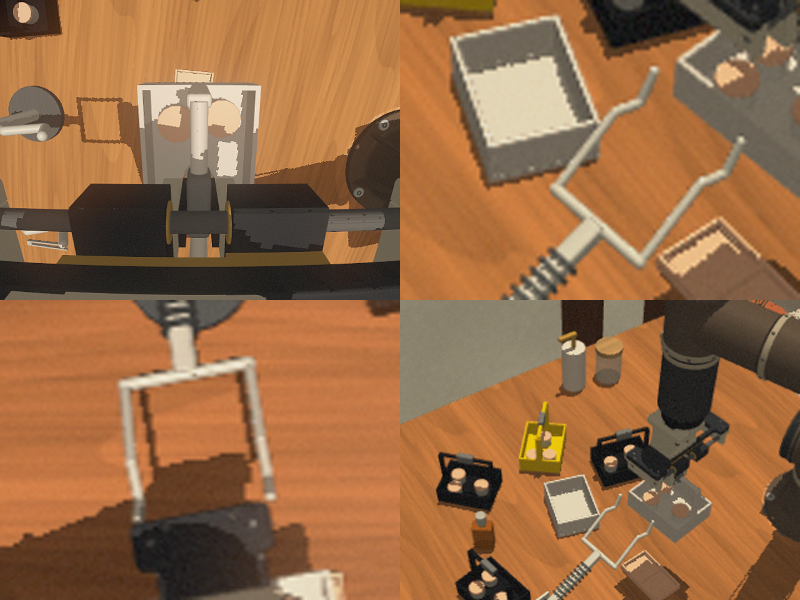

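Weight is 1.25±0.09 N, so the expected sink is about 27 mm, ending near bar z 0.294. The fork ends are unchanged at scene (336.5,216.6) and (362,237.6), and the lower tier is empty and in place. Now going in over the prong ends.

```bash
python3 -c "
from h import *
goal((.547,-.013,.3505),9.6)
goal((.445,-.031,.3505),9.6)"
```

```text
dp [   1.1 -115.3    1.7] twist 0.1 tool x [ 0.007  0.002 -1.   ] jaw [-0.986 -0.168 -0.008] j6 -12.0 F [ 0.95 -0.58 -1.04]
dp [  0.3 -11.8   1.1] twist 0.1 tool x [ 0.007  0.002 -1.   ] jaw [-0.986 -0.168 -0.008] j6 -12.0 F [ 0.95 -0.58 -1.04]
```

```bash
python3 -m jog '{"fingers":[0,0,0,0,0],"dp":[[0,-4,2],[0,-12,2],[0,-24,2],[0,-38,2],[0,-52,2]],"twist":[0,0,0,0,0]}'; python3 -m jog '{"fingers":[0,0,0,0,0],"dp":[[0,-12,0],[0,-26,0],[0,-38,0],[0,-46,0],[0,-50,0]],"twist":[0,0,0,0,0]}'; python3 -m jog '{"fingers":[0,0,0,0,0],"dp":[[0,-4,0],[0,-4,0],[0,-4,0],[0,-4,0],[0,-4,0]],"twist":[0,0,0,0,0]}'
python3 - <<'E'
from h import *
goal((.547,-.013,.3505),9.6)
for n in ('wrist','scene','top'): cap(n,n+'5')
f=lambda im,x,y,w,h:cv2.resize(im[y:y+h,x:x+w],(400,300),interpolation=cv2.INTER_CUBIC)
w,s,t=[cv2.imread(f'pics/{n}5.png') for n in('wrist','scene','top')]
cv2.imwrite('pics/v5.png',np.vstack([np.hstack([f(w,0,0,640,480),f(s,280,180,100,75)]),np.hstack([f(t,235,195,120,90),f(s,160,60,320,240)])]))
E
```

```text
time_s: 10.3
tcp_pos: [0.486, -0.0231, 0.351]
eef_rot: [-85.2, 89.6, 14.5]
contact_force: [-0.3, 0.3, -1.2]
gripper_width: 0.014
time_s: 10.8
tcp_pos: [0.5361, -0.0146, 0.351]
eef_rot: [-85.7, 89.6, 14.0]
contact_force: [-0.6, 0.4, -0.7]
gripper_width: 0.0138
time_s: 11.3
tcp_pos: [0.5398, -0.0139, 0.3512]
eef_rot: [-85.3, 89.6, 14.4]
contact_force: [0.1, -0.4, -1.2]
gripper_width: 0.0138
dp [ 0.8 -7.3 -0.3] twist 0.1 tool x [ 0.007  0.002 -1.   ] jaw [-0.986 -0.168 -0.007] j6 -9.7 F [ 0.15 -0.44 -1.19]
```

View pics/v5.png

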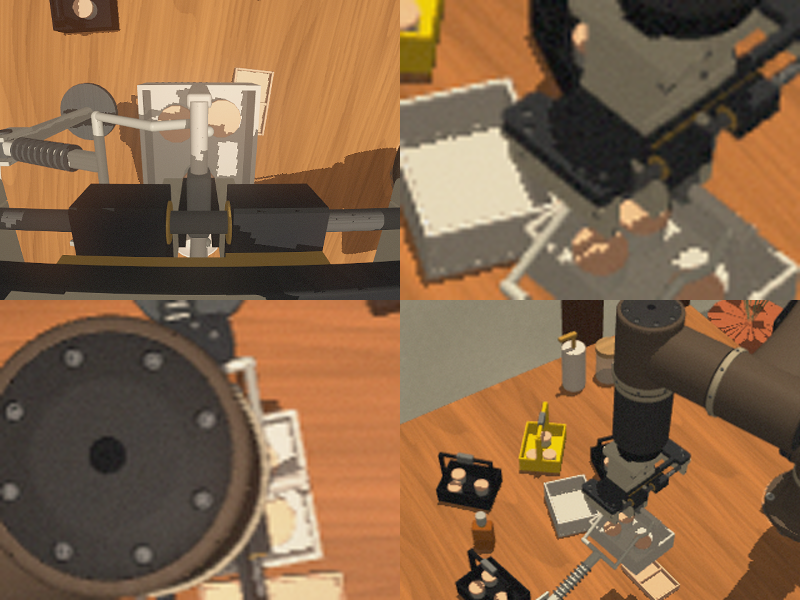

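Run:
```python
from h import *
c=load('wrist5'); st=r.get_state()
u=np.array([np.cos(np.radians(9.6)),np.sin(np.radians(9.6))]); v=np.array([-u[1],u[0]])
b=st['tcp_pos'][:2]
for n,uv,z in(('V',(248,208),.309),('end',(299,198),.333),('xbar corner',(158,182),.283),('bar far',(319,165),.3525)):
    p=plane(c,[uv],z)[0]; print(n,np.round(p*1e3,1),'along',round((p[:2]-b)@u*1e3,1),'lat',round((p[:2]-b)@v*1e3,1))
print(proj(c,[np.r_[b+u*x-v*42e-3,z] for x,z in((0,.352),(7,.309))]))
a=cv2.imread('pics/wrist5.png')[120:280,130:370]; cv2.imwrite('pics/v5b.png',cv2.resize(a,(720,480),interpolation=2))
```

```text
V [579.1 -43.3 309. ] along 33.8 lat -35.5
end [556.2 -57.2 333. ] along 8.9 lat -45.4
xbar corner [631.2 -42.2 283. ] along 85.3 lat -43.2
bar far [551.  -74.  352.5] along 0.9 lat -61.1
[[3.21354738e+02 2.18696778e+02]
 [8.80565191e+05 6.78249574e+03]]
```

View pics/v5b.png

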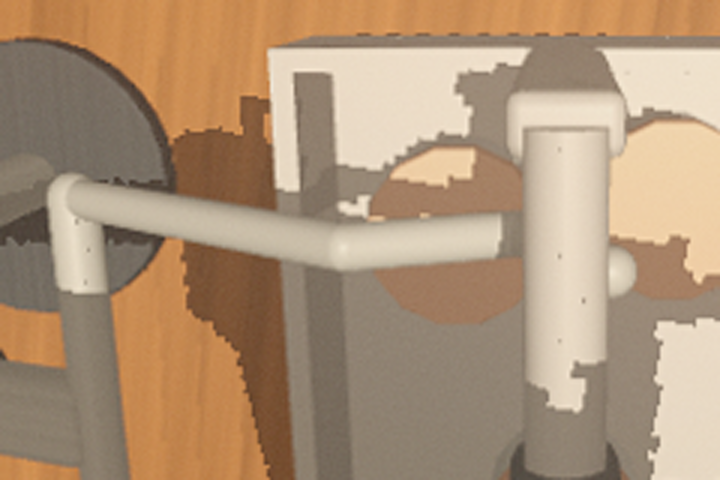

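Run:
```python
from h import *
c=load('wrist5'); b=np.array([.5398,-.0139])
u=np.array([np.cos(np.radians(9.6)),np.sin(np.radians(9.6))]); v=np.array([-u[1],u[0]])
for n,uv,z,off in(('inner top',(243.5,202),.3205,21.0),('end tip',(340,210),.334,-18.6),('xbar corner',(157,183),.28,0),('bar far',(319,165),.3525,0)):
    p=plane(c,[uv],z)[0]; print(n,np.round(p*1e3,1),'seat along',round((p[:2]-b)@u*1e3-off,1),'lat',round((p[:2]-b)@v*1e3,1))
```

```text
inner top [579.8 -48.7 320.5] seat along 12.6 lat -40.9
end tip [539.3 -55.4 334. ] seat along 11.2 lat -40.8
xbar corner [632.8 -40.9 280. ] seat along 87.2 lat -42.1
bar far [551.  -74.  352.5] seat along 1.0 lat -61.1
```

The wrist view shows the bar over the notch. The prong's inner top is at (243,202), its tip emerges beyond the bar at (340,210), and the lateral offset is right at −41. The seat is about 11 mm further in. Moving in 10.5 mm, then down to just above contact.

```bash
python3 -m jog '{"fingers":[0,0,0,0,0],"dp":[[0,-4,0],[0,-9,0],[3,-11,0],[8,-11,0],[12,-11,0]],"twist":[0,0,0,0,0]}'; python3 -m jog '{"fingers":[0,0,0,0,0],"dp":[[3,0,0],[6,0,0],[9,0,0],[12,0,0],[14,0,0]],"twist":[0,0,0,0,0]}';python3 -m jog '{"fingers":[0,0,0,0,0],"dp":[[1,0,0],[2,0,0],[3,0,0],[3,0,0],[3,0,0]],"twist":[0,0,0,0,0]}'
python3 - <<'E'
from h import *
F=[]
for i in range(10): r.capture('wrist'); F.append(r.get_state()['contact_force'])
F=np.array(F);print(F.mean(0),F.std(0)/10**.5)
goal((.5506,-.012,.320),9.6)
E
```

```text
time_s: 11.95
tcp_pos: [0.5507, -0.012, 0.3383]
eef_rot: [-84.1, 89.7, 15.6]
contact_force: [-0.9, 0.4, -2.1]
gripper_width: 0.0139
time_s: 12.45
tcp_pos: [0.5507, -0.012, 0.3241]
eef_rot: [-84.0, 89.7, 15.6]
contact_force: [1.0, 0.4, -0.8]
gripper_width: 0.0141
time_s: 12.95
tcp_pos: [0.5507, -0.012, 0.3211]
eef_rot: [-84.3, 89.7, 15.4]
contact_force: [0.4, 0.4, -1.4]
gripper_width: 0.0136
[-0.11178467 -0.07048726 -1.29386461] [0.11298505 0.11246942 0.11188737]
dp [1.1 0.1 0. ] twist 0.1 tool x [ 0.006  0.002 -1.   ] jaw [-0.986 -0.168 -0.006] j6 -9.5 F [-0.37 -0.37 -1.82]
```

```bash
python3 -m jog '{"fingers":[0,0,0,0,0],"dp":[[1,0,0],[2,0.3,0],[3,0.7,0],[4,1,0],[5,1.5,0]],"twist":[0,0,0,0,0]}'; python3 -m jog '{"fingers":[0,0,0,0,0],"dp":[[1,0.4,0],[2,0.8,0],[3,1.2,0],[4,1.6,0],[5,2,0]],"twist":[0,0,0,0,0]}';python3 -m jog '{"fingers":[0,0,0,0,0],"dp":[[0,0,0],[0,0,0],[0,0,0],[0,0,0],[0,0,0]],"twist":[0,0,0,0,0]}'
python3 - <<'E'
from h import *
F=[]
for i in range(15): cap('wrist','w6'); F.append(r.get_state()['contact_force'])
F=np.array(F);print(F.mean(0),F.std(0)/15**.5)
goal((.5506,-.012,.320),9.6)
E
```

```text
time_s: 13.95
tcp_pos: [0.5492, -0.0123, 0.316]
eef_rot: [-83.8, 89.7, 15.9]
contact_force: [0.4, -0.3, -0.8]
gripper_width: 0.0132
time_s: 14.45
tcp_pos: [0.5473, -0.0126, 0.3109]
eef_rot: [-84.1, 89.6, 15.6]
contact_force: [-0.0, 0.2, -1.0]
gripper_width: 0.0138
time_s: 14.95
tcp_pos: [0.5473, -0.0126, 0.311]
eef_rot: [-84.0, 89.6, 15.7]
contact_force: [-0.5, -0.7, -0.2]
gripper_width: 0.0139
[-0.10737337  0.04519894 -0.44999834] [0.11578155 0.1154204  0.13123095]
dp [-9.  -3.4  0. ] twist 0.1 tool x [ 0.006  0.002 -1.   ] jaw [-0.986 -0.168 -0.006] j6 -9.5 F [-0.22 -0.37 -0.66]
```

```bash
python3 -m jog '{"fingers":[0,0,0,0,0],"dp":[[1,0.4,0],[2,0.7,0],[3,1.1,0],[4,1.4,0],[5,1.8,0]],"twist":[0,0,0,0,0]}'; python3 -m jog '{"fingers":[0,0,0,0,0],"dp":[[1,0.3,0],[2,0.7,0],[3,1,0],[4,1.3,0],[5,1.7,0]],"twist":[0,0,0,0,0]}';python3 -m jog '{"fingers":[0,0,0,0,0],"dp":[[0,0,0],[0,0,0],[0,0,0],[0,0,0],[0,0,0]],"twist":[0,0,0,0,0]}'
python3 - <<'E'
from h import *
F=[]
for i in range(30): c=r.capture('wrist'); F.append(r.get_state()['contact_force'])
F=np.array(F);print(F.mean(0),F.std(0)/30**.5)
goal((.5506,-.012,.320),9.6)
for n in ('wrist','scene'): cap(n,n+'7')
a=cv2.imread('pics/wrist7.png'); cv2.imwrite('pics/v7.png',np.hstack([cv2.resize(a[100:300,120:380],(468,360),interpolation=2),cv2.resize(cv2.imread('pics/scene7.png')[190:290,280:370],(324,360),interpolation=2)]))
E
```

```text
time_s: 16.2
tcp_pos: [0.5455, -0.0129, 0.3058]
eef_rot: [-83.9, 89.6, 15.8]
contact_force: [-0.5, -0.5, -0.4]
gripper_width: 0.0136
time_s: 16.7
tcp_pos: [0.5439, -0.0132, 0.3008]
eef_rot: [-84.4, 89.6, 15.3]
contact_force: [-0.2, -0.9, -0.2]
gripper_width: 0.0136
time_s: 17.2
tcp_pos: [0.5439, -0.0132, 0.3008]
eef_rot: [-84.6, 89.6, 15.1]
contact_force: [-0.9, -0.2, 0.6]
gripper_width: 0.014
[-0.57410878  0.10288667  0.08997593] [0.07936896 0.08773536 0.10003573]
dp [-19.2  -6.9   0. ] twist 0.1 tool x [ 0.006  0.002 -1.   ] jaw [-0.986 -0.168 -0.006] j6 -9.6 F [-0.52 -0.53  0.08]
```

View pics/v7.png

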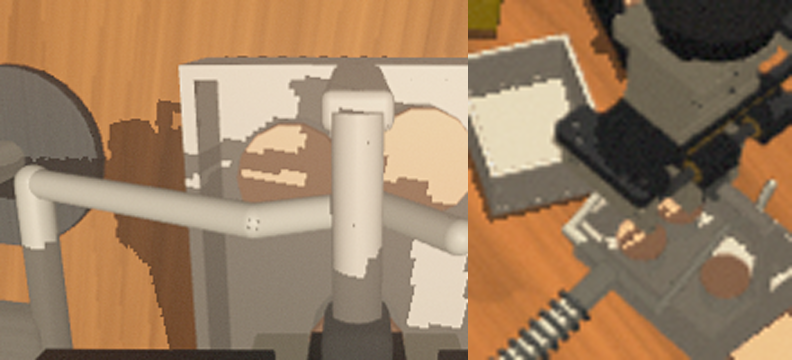

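The bar lies in the notches, but Fx = −0.57 N with Fz ≈ +0.09 says it rests on the inner wall only. I'll work out the arm angle and seat from the inner-top corner (260,223) and the tip (378,233).

```bash
cat >> h.py <<'E'
u=np.array([np.cos(np.radians(9.6)),np.sin(np.radians(9.6))])
Hh=np.array([.5398,-.0139])+u*(.011+.2027)
def arm(c,uv,a,h):
    """elevation of the arm (rad) from pixel of a prong point a out along, h above the centre line (m)"""
    o,d=ray(c,[uv]);d=d[0]; A=np.array([(o[:2]-Hh)@u,o[2]-.235]);D=np.array([d[:2]@u,d[2]])
    q=np.roots([D@D,2*A@D,A@A-a*a-h*h]); P=[A+D*t.real for t in q]; P=[p for p in P if abs(p[1])<.13][0]
    return np.arctan2(P[1],-P[0])-np.arctan2(h,a), np.round(P,4)
def seat(e):
    x=-.22*np.cos(e)+.0115*np.sin(e); z=.235+.22*np.sin(e)+.0115*np.cos(e)
    return np.r_[Hh+u*x,z]
E
python3 - <<'E'
from h import *
c=load('wrist7'); a=cv2.imread('pics/wrist7.png')[170:270,220:420]; 
for uv,A,h in(((260,222),.2,.018),((379,233),.2430,.0195)): 
    e,P=arm(c,uv,A,h); print(e,P,seat(e))
c5=load('wrist5')
for uv,A,h in(((243.5,202),.2,.018),((340,210),.2430,.0195)): print('up',arm(c5,uv,A,h))
st=r.get_state(); b=st['tcp_pos']; print(b); 
for e in (.35,.3,.25,.2,.15): print(e,np.round((seat(e)[:2]-b[:2])@u*1e3,1),seat(e)[2])
E
```

```text
-0.747625541202976 [-0.1589 -0.1228] [ 0.58373005 -0.00646979  0.09385513]
-0.1580742644114806 [-0.243 -0.019] [ 0.53450778 -0.01479511  0.21172493]
up (np.float64(0.36328484440498543), array([-0.1806,  0.0879]))
up (np.float64(-0.4181328611638311), array([-0.23  , -0.0809]))
[ 0.54392286 -0.01314982  0.30076164]
0.35 6.8 0.3212403038379441
0.3 2.7 0.3110008150904392
0.25 -0.8 0.3005713638856674
0.2 -3.8 0.28997801842008775
0.15 -6.3 0.2792472565404563
```

```bash
sed -i 's/P=\[p for p in P if abs(p\[1\])<.13\]\[0\]/P=min(P,key=lambda p:abs(p[1]-.07))/' h.py
python3 - <<'E'
from h import *
c=load('wrist7'); b=r.get_state()['tcp_pos']
for c,uv,A,h in((c,(260,222),.2,.018),(c,(379,233),.2430,.0195),(load('wrist5'),(243.5,202),.2,.018),(load('wrist5'),(340,210),.2430,.0195)): 
    e,P=arm(c,uv,A,h); s=seat(e); print(round(e,3),P,'seat-bar: along',round((s[:2]-b[:2])@u*1e3,1),'up',round((s[2]-b[2]-.001)*1e3,1))
E
```

```text
0.269 [-0.188   0.0704] seat-bar: along 0.5 up 2.7
0.297 [-0.2267  0.0898] seat-bar: along 2.5 up 8.6
0.363 [-0.1806  0.0879] seat-bar: along 8.0 up 22.2
0.357 [-0.2209  0.1032] seat-bar: along 7.4 up 20.9
```

```bash
python3 -m jog '{"fingers":[0,0,0,0,0],"dp":[[0,0.4,0],[0,0.8,0],[0,1.2,0],[0.5,1.6,0],[1,2,0]],"twist":[0,0,0,0,0]}';python3 -m jog '{"fingers":[0,0,0,0,0],"dp":[[0,0,0],[0,0,0],[0,0,0],[0,0,0],[0,0,0]],"twist":[0,0,0,0,0]}'
python3 - <<'E'
from h import *
F=[]
for i in range(20): c=r.capture('wrist'); F.append(r.get_state()['contact_force'])
F=np.array(F);print(F.mean(0),F.std(0)/20**.5)
goal((.5506,-.012,.320),9.6)
E
```

```text
time_s: 19.3
tcp_pos: [0.5424, -0.0134, 0.2999]
eef_rot: [-84.5, 89.6, 15.2]
contact_force: [1.9, 1.0, -0.9]
gripper_width: 0.0139
time_s: 19.8
tcp_pos: [0.5423, -0.0134, 0.2998]
eef_rot: [-84.4, 89.6, 15.3]
contact_force: [1.3, -0.2, -1.1]
gripper_width: 0.0137
[ 1.0002638   0.1072654  -0.63568855] [0.09887345 0.11099327 0.08889561]
dp [-20.1  -8.5  -0. ] twist 0.1 tool x [ 0.007  0.002 -1.   ] jaw [-0.986 -0.168 -0.007] j6 -9.6 F [ 0.81 -0.42 -1.19]
```

The outer wall bears now (Fx +1.0), so the seat lies about 1 mm back in. Correcting, then sinking further along the arc.

```bash
python3 -m jog '{"fingers":[0,0,0,0,0],"dp":[[0,-0.3,0],[0,-0.6,0],[0,-1,0],[0.5,-0.9,0],[1,-0.7,0]],"twist":[0,0,0,0,0]}';python3 -m jog '{"fingers":[0,0,0,0,0],"dp":[[0.5,0.1,0],[1,0.3,0],[1.5,0.4,0],[2,0.6,0],[2,0.6,0]],"twist":[0,0,0,0,0]}';python3 -m jog '{"fingers":[0,0,0,0,0],"dp":[[0,0,0],[0,0,0],[0,0,0],[0,0,0],[0,0,0]],"twist":[0,0,0,0,0]}'
python3 - <<'E'
from h import *
F=[]
for i in range(20): c=r.capture('wrist'); F.append(r.get_state()['contact_force'])
F=np.array(F);print(F.mean(0),F.std(0)/20**.5)
goal((.5506,-.012,.320),9.6)
E
```

```text
time_s: 21.3
tcp_pos: [0.5428, -0.0134, 0.2988]
eef_rot: [-84.6, 89.6, 15.1]
contact_force: [-0.7, 0.3, 0.6]
gripper_width: 0.0135
time_s: 21.8
tcp_pos: [0.5422, -0.0134, 0.2967]
eef_rot: [-84.0, 89.6, 15.7]
contact_force: [-1.7, 0.2, 0.3]
gripper_width: 0.0137
time_s: 22.3
tcp_pos: [0.5422, -0.0134, 0.2967]
eef_rot: [-84.3, 89.6, 15.4]
contact_force: [-2.4, 0.0, -0.1]
gripper_width: 0.0138
[-0.92174117  0.13398441  0.06415208] [0.07529465 0.10304072 0.11283871]
dp [-23.3  -8.7   0. ] twist 0.1 tool x [ 0.006  0.002 -1.   ] jaw [-0.986 -0.168 -0.007] j6 -9.6 F [-0.87  0.93 -0.31]
```

```bash
python3 -m jog '{"fingers":[0,0,0,0,0],"dp":[[0,0.2,0],[0,0.5,0],[0,0.8,0],[0,0.8,0],[0,0.8,0]],"twist":[0,0,0,0,0]}';python3 -m jog '{"fingers":[0,0,0,0,0],"dp":[[0,0,0],[0,0,0],[0,0,0],[0,0,0],[0,0,0]],"twist":[0,0,0,0,0]}'
python3 - <<'E'
from h import *
F=[]
for i in range(16): c=r.capture('wrist'); F.append(r.get_state()['contact_force'])
F=np.array(F);print(F.mean(0),F.std(0)/4)
goal((.5506,-.012,.320),9.6)
E
```

```text
time_s: 23.8
tcp_pos: [0.5418, -0.0134, 0.2968]
eef_rot: [-84.7, 89.6, 15.0]
contact_force: [2.5, -0.2, -0.5]
gripper_width: 0.0137
time_s: 24.3
tcp_pos: [0.5418, -0.0134, 0.2968]
eef_rot: [-84.7, 89.6, 14.9]
contact_force: [2.4, 0.6, -1.1]
gripper_width: 0.0134
[ 2.0459568   0.3311718  -0.71452311] [0.10245799 0.10628556 0.12264695]
dp [-23.1  -9.1  -0. ] twist 0.1 tool x [ 0.007  0.002 -1.   ] jaw [-0.986 -0.168 -0.008] j6 -9.6 F [ 2.1   0.15 -1.11]
```

The arm is rigid radially, so side force leaks into Fz. The tangential part, Fz + 0.3·Fx, comes to −0.1 to −0.3 N, so there is about 5 mm more to sink, along the arc.

```bash
python3 -m jog '{"fingers":[0,0,0,0,0],"dp":[[0.8,-0.1,0],[1.7,0.2,0],[2.7,0.5,0],[3.7,0.8,0],[4.7,1.1,0]],"twist":[0,0,0,0,0]}';python3 -m jog '{"fingers":[0,0,0,0,0],"dp":[[0,0,0],[0,0,0],[0,0,0],[0,0,0],[0,0,0]],"twist":[0,0,0,0,0]}'
python3 - <<'E'
from h import *
F=[]
for i in range(24): c=r.capture('wrist'); F.append(r.get_state()['contact_force'])
F=np.array(F);m=F.mean(0);print(m,F.std(0)/24**.5,'T',m[2]+.27*(m[:2]@u))
goal((.5506,-.012,.320),9.6); print(r.get_state()['tcp_pos'])
E
```

```text
time_s: 25.6
tcp_pos: [0.5406, -0.0137, 0.292]
eef_rot: [-84.8, 89.6, 14.9]
contact_force: [0.7, 0.8, -0.5]
gripper_width: 0.0137
time_s: 26.1
tcp_pos: [0.5407, -0.0136, 0.292]
eef_rot: [-84.8, 89.6, 14.9]
contact_force: [1.4, 0.5, -0.1]
gripper_width: 0.0135
[ 0.79429635  0.16636889 -0.13879459] [0.09707435 0.09441865 0.09874882] T 0.08015331727536965
dp [-27.9 -10.3   0. ] twist 0.1 tool x [ 0.007  0.002 -1.   ] jaw [-0.986 -0.168 -0.007] j6 -9.7 F [0.46 0.64 0.39]
[ 0.54064398 -0.01368982  0.29198088]
```

T ≈ 0.08±0.1 N. All readings together put the balance at z = 0.2925±0.0016, so this is it. Nulling the remaining side force of 0.8 N (about 0.15 mm) and taking readings while holding.

```bash
python3 -m jog '{"fingers":[0,0,0,0,0],"dp":[[0,-0.1,0],[0,-0.15,0],[0,-0.15,0],[0,-0.15,0],[0,-0.15,0]],"twist":[0,0,0,0,0]}'|grep cont
python3 -m jog '{"fingers":[0,0,0,0,0],"dp":[[0,0,0],[0,0,0],[0,0,0],[0,0,0],[0,0,0]],"twist":[0,0,0,0,0]}' 15|grep cont
python3 -m jog '{"fingers":[0,0,0,0,0],"dp":[[0,0,0],[0,0,0],[0,0,0],[0,0,0],[0,0,0]],"twist":[0,0,0,0,0]}' 8|grep cont
python3 -m jog '{"fingers":[0,0,0,0,0],"dp":[[0,0,0],[0,0,0],[0,0,0],[0,0,0],[0,0,0]],"twist":[0,0,0,0,0]}' 5|grep cont
python3 -m jog '{"fingers":[0,0,0,0,0],"dp":[[0,0,0],[0,0,0],[0,0,0],[0,0,0],[0,0,0]],"twist":[0,0,0,0,0]}' 3|grep cont
python3 -m jog '{"fingers":[0,0,0,0,0],"dp":[[0,0,0],[0,0,0],[0,0,0],[0,0,0],[0,0,0]],"twist":[0,0,0,0,0]}'|grep cont
python3 -m jog '{"fingers":[0,0,0,0,0],"dp":[[0,0,0],[0,0,0],[0,0,0],[0,0,0],[0,0,0]],"twist":[0,0,0,0,0]}'|grep cont
python3 -m jog '{"fingers":[0,0,0,0,0],"dp":[[0,0,0],[0,0,0],[0,0,0],[0,0,0],[0,0,0]],"twist":[0,0,0,0,0]}'|grep cont
python3 -m jog '{"fingers":[0,0,0,0,0],"dp":[[0,0,0],[0,0,0],[0,0,0],[0,0,0],[0,0,0]],"twist":[0,0,0,0,0]}'
python3 -m jog '{"fingers":[0,0,0,0,0],"dp":[[0,0,0],[0,0,0],[0,0,0],[0,0,0],[0,0,0]],"twist":[0,0,0,0,0]}'
```

```text
contact_force: [0.0, 0.2, -1.2]
contact_force: [-0.7, 0.5, -0.3]
contact_force: [-0.2, -0.4, -0.1]
contact_force: [-0.5, 0.1, 0.8]
contact_force: [-0.5, 1.1, -0.5]
contact_force: [-0.1, -0.7, -0.1]
contact_force: [-0.1, 0.4, 0.0]
contact_force: [0.3, 0.2, 0.4]
time_s: 31.8
tcp_pos: [0.5407, -0.0137, 0.2919]
eef_rot: [-84.8, 89.6, 14.9]
contact_force: [-0.6, 0.1, -0.3]
gripper_width: 0.0137
time_s: 32.3
tcp_pos: [0.5407, -0.0136, 0.292]
eef_rot: [-84.7, 89.6, 15.0]
contact_force: [0.3, -0.3, 0.1]
gripper_width: 0.0138
```

All forces are zero within noise (last nine: Fx −0.2, Fz 0.0). The arm carries the tier and is at rest. Opening slightly and checking.

```bash
python3 -c "
from h import *
cap('wrist','w8a')"; python3 -m jog '{"fingers":[0.17,0.18,0.2,0.22,0.24],"dp":[[0,0,0],[0,0,0],[0,0,0],[0,0,0],[0,0,0]],"twist":[0,0,0,0,0]}';python3 -c "
from h import *
cap('wrist','w8b')"; python3 -m jog '{"fingers":[0.25,0.25,0.25,0.25,0.25],"dp":[[0,0,0],[0,0,0],[0,0,0],[0,0,0],[0,0,0]],"twist":[0,0,0,0,0]}';python3 -m jog '{"fingers":[0.25,0.25,0.25,0.25,0.25],"dp":[[0,0,0],[0,0,0],[0,0,0],[0,0,0],[0,0,0]],"twist":[0,0,0,0,0]}'
python3 - <<'E'
from h import *
cap('wrist','w8c')
L=[cv2.imread(f'pics/w8{k}.png')[90:330,120:400] for k in 'abc']
g=[cv2.cvtColor(x,6)[:140].astype(float) for x in L]
print([cv2.phaseCorrelate(g[0],k) for k in g[1:]])
cv2.imwrite('pics/v8.png',np.hstack([cv2.resize(L[0],(400,343)),cv2.resize(L[2],(400,343))]))
E
```

```text
time_s: 32.85
tcp_pos: [0.5407, -0.0137, 0.292]
eef_rot: [-84.6, 89.6, 15.1]
contact_force: [-0.1, 0.9, 0.2]
gripper_width: 0.0203
time_s: 33.4
tcp_pos: [0.5407, -0.0136, 0.292]
eef_rot: [-84.5, 89.6, 15.2]
contact_force: [-0.3, 0.3, -0.0]
gripper_width: 0.0218
time_s: 33.9
tcp_pos: [0.5407, -0.0137, 0.292]
eef_rot: [-84.9, 89.6, 14.8]
contact_force: [0.5, 0.3, 1.0]
gripper_width: 0.0221
[((0.18748211328039588, 0.06026554286351882), 0.8955634076112537), ((0.1848762096104224, 0.05046050313318062), 0.8941483688320392)]
```

View pics/v8.png

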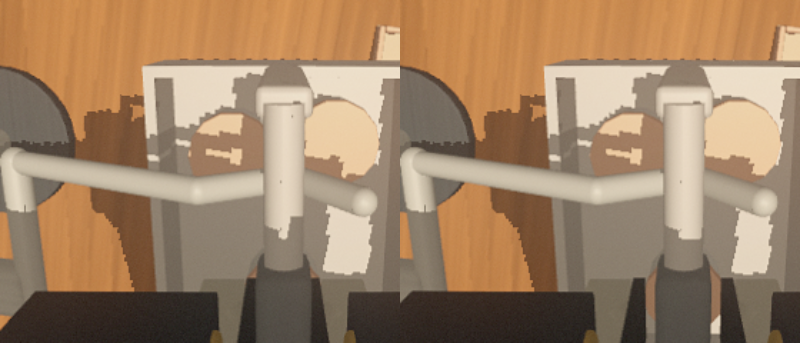

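Released: the picture shifted by only 0.2 px, so the tier is hanging at rest in both notches. Opening wider and withdrawing straight up.

```bash
python3 -m jog '{"fingers":[0.3,0.4,0.5,0.55,0.6],"dp":[[0,0,0],[0,0,0],[0,0,0],[0,0,0],[0,0,0]],"twist":[0,0,0,0,0]}'|grep grip; python3 -m jog '{"fingers":[0.6,0.6,0.6,0.6,0.6],"dp":[[-1,0,0],[-4,0,0],[-8,0,0],[-13,0,0],[-18,0,0]],"twist":[0,0,0,0,0]}'; python3 -m jog '{"fingers":[0.6,0.6,0.6,0.6,0.6],"dp":[[-8,0,0],[-18,0,0],[-30,0,0],[-42,0,0],[-54,0,0]],"twist":[0,0,0,0,0]}'|grep -E "tcp|cont"; python3 -m jog '{"fingers":[0.6,0.6,0.6,0.6,0.6],"dp":[[-15,0,0],[-35,0,0],[-55,0,0],[-75,0,0],[-90,0,0]],"twist":[0,0,0,0,0]}'|grep -E "tcp|cont";  python3 -m jog '{"fingers":[0.6,0.6,0.6,0.6,0.6],"dp":[[0,15,0],[0,40,0],[0,65,0],[0,80,0],[0,90,0]],"twist":[0,0,0,0,0]}'|grep -E "tcp|cont";python3 -m jog '{"fingers":[0.6,0.6,0.6,0.6,0.6],"dp":[[0,0,0],[0,0,0],[0,0,0],[0,0,0],[0,0,0]],"twist":[0,0,0,0,0]}'|grep -E "tcp|cont"
python3 - <<'E'
from h import *
a=cap('scene','s9a');cap('wrist','w9'); cap('top','t9');b=cap('scene','s9')
print(np.abs(a['frame'].astype(int)-b['frame']).max())
f=lambda n,x,y,w,h:cv2.resize(cv2.imread(f'pics/{n}.png')[y:y+h,x:x+w],(400,300),interpolation=cv2.INTER_CUBIC)
cv2.imwrite('pics/v9.png',np.vstack([np.hstack([f('s9',260,195,120,90),f('s9',160,60,480,420)]),np.hstack([f('t9',200,120,340,255),f('w9',0,0,640,480)])]))
E
```

```text
gripper_width: 0.0498
time_s: 34.95
tcp_pos: [0.5407, -0.0137, 0.3106]
eef_rot: [-85.4, 89.6, 14.3]
contact_force: [-0.4, 0.1, -0.7]
gripper_width: 0.0521
tcp_pos: [0.5404, -0.0138, 0.3659]
contact_force: [-0.3, -0.4, -0.5]
tcp_pos: [0.5397, -0.0141, 0.4582]
contact_force: [-1.0, 0.4, -0.8]
tcp_pos: [0.4495, -0.0296, 0.4577]
contact_force: [-0.5, 0.9, -0.3]
tcp_pos: [0.4499, -0.0295, 0.4572]
contact_force: [0.6, -0.3, 0.8]
105
```

View pics/v9.png

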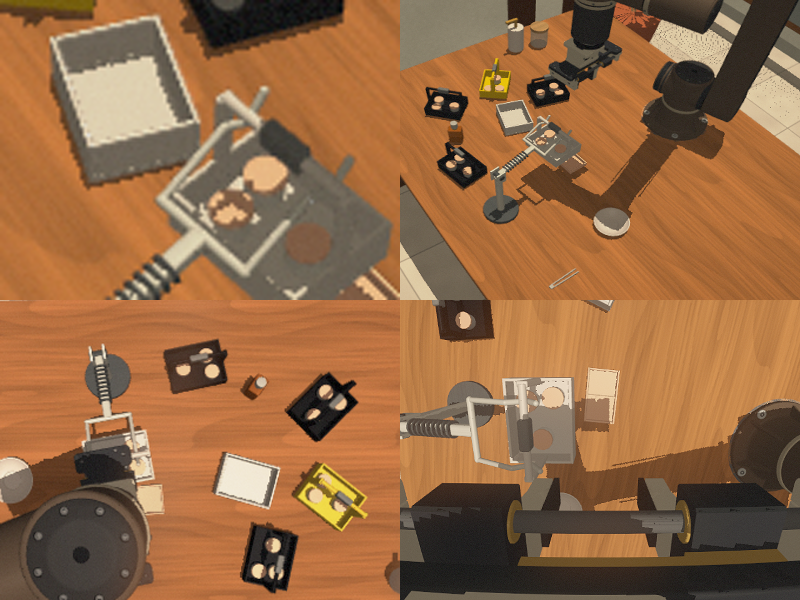

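The tier hangs by its bar in both V-notches, clear of the gripper, and everything else is where it was. One offline stillness check, then I hand in.

Run:
```python
from h import *
g=[cv2.cvtColor(cv2.imread(f'pics/{k}.png'),6).astype(float)[195:285,260:380] for k in('s9a','s9')]
print(cv2.phaseCorrelate(*g)); print(r.get_state()['time_s'], r.close_job())
```

```text
((0.0237138939238406, 0.01476408464667145), 1.0133038634639733)
the job is handed in; nothing more can be done
37.15 None
```

The upper tier now hangs by its handle bar in both V-notches of the spring arm, and the job was handed in at 37 s of the 72 s allowed.

- **Lift and hang:** I picked out the white caddy among the yellow and black look-alikes and lifted the tier straight up by its grip. It weighs about 1.27 N (0.13 kg). I carried it in over the prong ends, laid the bar in the notches and followed the arm down about 28 mm.
- **Side push on the way down:** Twice the bar bore on one side of the notches, with up to about 2 N of side force. I corrected its position by fractions of a millimetre.
- **Release:** I let go once the average forces were zero within noise. The last nine readings gave about −0.2 N sideways and 0.0 N vertically, each uncertain by about 0.2 N. On opening the fingers the wrist picture shifted only 0.2 px, so the tier neither dropped nor sprang up.
- **Last checks:** With the gripper clear, two scene pictures 0.15 s apart agreed to 0.03 px. The lower tier and the other objects I could see look undisturbed. I judged that by eye.
- **Disagreements:** Camera estimates of the seat along the arm differed by about 4 mm. I used the close wrist view, and the contact forces confirmed it. One arm-angle estimate from a prong tip was 0.03 rad off, and I ignored it.

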